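Snap the bead tin into the clip that still has its spring

TASK

Put the bead tin away in the sloping clip rail: two of the three clips have lost their springs and would let the tin roll out, so feel for the one that resists, press the tin into it until it snaps fully home, centred on its clip, and let go. Leave everything else on the ledge where it is.

Things in the scene. Friction and masses are not known exactly. Their poses are not given: they have to be found in the camera images.
- tin: Closed round aluminium bead tin with a dark screw lid of the same diameter: 44 mm in diameter, 110 mm long, about 180 g (varies by 30 percent). Origin at its centre, y axis along the tin, lid at +y (either way round will do in the clip). It lies level on the saddle, its centre 34 mm above the ledge; grip it across its middle from above.
- saddle: Low dark wooden saddle, 90 x 110 mm, 22 mm high, fixed. Origin at the centre of its underside, y along the tin on it. Under the middle of the tin it is a bar 40 mm wide and 12 mm high; the stops that keep the tin from rolling are 14 mm wide, 44 mm either side of the middle, so the middle 74 mm of the tin is free on both sides.
- rail: Wooden rail, fixed, 420 mm along its y; origin on the ledge under its middle. Its board slopes up away from the robot (+x), 30 degrees from level, with three clips 140 mm apart that look alike; which has springs varies. Above them a bar runs along y, 122 mm up the slope from the clips' middles and 100 mm off the board: an upright gripper meets it. Jaws are hinged 34 mm up and down the slope (bars 10 mm high).
- place_0 (a point): Centre of the tin when fully home in the left (+y) clip; the tin lies along y on two pads 20 mm high, this point 42 mm off the board. Frame tilted with the slope: x up the slope, away from the robot; y along the rail; z straight out of the slope, 30 degrees from vertical, leaning to the robot. Push along -z. The middle and right clips are the same.
- place_1 (a point): The same for the middle clip. Each clip has one jaw up and one down the slope, of two tines 14 mm wide, 36 mm either side of the middle along y; the middle 55 mm is free for fingers. Rollers of 12 mm diameter on the tine ends rest 16 mm above this point (z) and 23 mm up and down the slope of it; the tin first meets them with its centre about 32 mm above home.
- place_2 (a point): The same for the right (-y) clip. With springs, the push takes about 9 N at 32 to 24 mm above home, falls to nothing about 16 mm above, then the rollers pull the tin in until it stops on the pads. Without springs the jaws give way to under 2 N, and when let go the tin pushes the lower jaw over and rolls off its pads down the slope.
- dice_cup: Orange dice cup, 76 mm wide, 88 mm high; leave alone. Origin under its centre.
- bell: Small bell with a lever, 72 mm wide, 55 mm high; leave alone. Origin under its centre.
- timer: Wooden sand timer, 52 mm wide, 88 mm high; leave alone. Origin under its centre.
- pawn: Large wooden pawn, 36 mm wide, 64 mm high; leave alone. Origin under its centre.
- die_a: Pale wooden die, 28 mm; leave alone. Origin under its centre.
- die_b: Dark wooden die, 28 mm; leave alone. Origin under its centre.
- cards: Card box, 66 x 92 x 26 mm; leave alone. Origin under its centre.
Mind the look-alikes: they are no part of the job. Leave any pink look-alike of the tin alone.

How it is judged (in metres and radians):
At the end, for the whole second after the job is handed in: The tin lies still, let go, fully home in the sprung clip: its centre within 3 mm of home in height over the slope, 4 mm up or down the slope and 12 mm along the rail, its axis within 0.08 rad of the rail's. In a clip without springs it cannot stay there (((x of tin in the frame of place_0 between -0.004 and 0.004 m and y of tin in the frame of place_0 between -0.012 and 0.012 m and z of tin in the frame of place_0 between -0.003 and 0.003 m and angle between the y axis of tin and the y axis of place_0, either way round below 0.08 rad) or (x of tin in the frame of place_1 between -0.004 and 0.004 m and y of tin in the frame of place_1 between -0.012 and 0.012 m and z of tin in the frame of place_1 between -0.003 and 0.003 m and angle between the y axis of tin and the y axis of place_1, either way round below 0.08 rad) or (x of tin in the frame of place_2 between -0.004 and 0.004 m and y of tin in the frame of place_2 between -0.012 and 0.012 m and z of tin in the frame of place_2 between -0.003 and 0.003 m and angle between the y axis of tin and the y axis of place_2, either way round below 0.08 rad)) and linear speed of tin below 0.01 m/s and contact force between tin and the fingers below 0.05 N); the robot touches nothing.
It fails at once if a bystander is moved more than 30 mm (distance of any of dice_cup, bell, timer, pawn, die_a, die_b, cards from where it was at the start of the episode above 0.03 m).
It also fails if it takes over 51 s, if anything falls off the work surface, if the arm or the gripper's body presses on something with over 40 N, if the wrist force passes 120 N, or if a joint passes its speed limit or range.

ROBOT

A 7-joint arm with a two-finger parallel gripper is mounted at the origin on the work surface. World frame = base frame: x ahead of the robot, y to its left, z up, the work surface at z = 0. Lengths are in m, angles in degrees, forces in N, time in s.
With the tool pointing down it reaches from about 0.425 to 0.875 m from the base axis. Payload 4.7 kg.
Tool frame: the origin (TCP) lies midway between the tips of the shut fingers; the grasp point (between the pads) lies 19 mm behind it; z points along the fingers, y is the line along which they close (so a half turn about z gives the same grasp; the last joint's range is limited). The gripper opens to 87 mm and grips with 3 to 60 N. Pads are 19 mm wide; open, the fingers measure 117 mm over their backs; the gripper's body (75 mm by 190 mm) begins 51 mm behind the grasp point.
Start: joints at [77.985, 18.392, -4.016, 83.108, 1.295, 78.541, -3.26], TCP at [0.144, -0.634, 0.223] pointing down, gripper open.
Joint ranges: [-163.93, 163.93], [-17.29, 119.83], [-79.2, 71.16], [3.27, 140.29], [-89.18, 269.18], [5.43, 117.66], [-154.24, 154.24]. Speed limits (degrees/s): [147.25, 147.25, 180, 180, 180, 180, 180].

INTERFACE

Orientations are given as [roll, pitch, yaw] about the fixed x, y, z axes, in that order (R = Rz(yaw) Ry(pitch) Rx(roll)).
In Python, from cell import env, viewer, boxes_of, masks_of gives the robot as it stands. The module is installed in compiled form; this text tells all that it offers.
- The arm moves only by the tool apply_moves, never from a script. Its argument "moves" is a list of rows, each a list of 7 numbers: the shift along the tool's x, y, z scaled (see below), then the turn, a rotation vector about the tool's x, y, z scaled (see below), then the opening, from 0 (shut) to 1 (fully open). A call has 1 to 20 rows; each row is the pose to reach, as a shift and turn from the pose commanded when the call began, along the tool's axes at that moment; what a row does not reach only later rows make up. The controller multiplies each number of a shift by 0.2 m and each number of a turn by 1.5 rad. A row lasts 1/10 s, in which the tool goes at most 50 mm and 8.59 degrees, less where a joint would pass 70% of its speed; a pose out of reach is approached as far as the arm can. A call with a number of a shift or a turn outside -1 to 1 is refused whole. A call with a gripper value outside its range is refused whole. The fingers move at their own pace and stop on an object; "grip_force" is the grip in N (left out, the last holds). Time passes only in rows, so rows that repeat a pose let the fingers close. It gives the time, the measured TCP pose, the force, the opening and the grip force at its end, in the units of the state.
- env.get_obs(): the state, without advancing time (a new reading comes with each control period).
- viewer.read_camera(name): name is "scene" or "top"; returns the picture (384x512x3 uint8, red, green, blue); there is no depth.
- viewer.get_calibration(name): a dict with "fov_y" (degrees; the focal length in pixels is half the picture's height over the tangent of half this angle, whatever the lens; pixels are square), "cx", "cy" (the principal point, pixels), "position" and "orientation" of the camera in the world. Camera axes: x right, y up, looking along -z (the intrinsics and any distortion apply to the point x, -y, -z); pixel columns grow to the right and rows downward; lengths in m; the calibration is good to about 2 mm. A picture is of the moment at which its call begins. get_calibration takes no time and is no camera call.
- env.sign_off(): hands the job in; it is judged then, once.
Trained networks look in the newest picture that a camera, given by its name, has taken for a name from the list of things; names that differ only in an ending like _2 or _b are one class to them, and where a whole thing is asked for, a point or a joint stands for the part that bears it (a point fixed in the world has none). Each returns a list of dicts, best first, with "conf" (0 to 1); they miss things now and then, are a little off and sometimes report something else, mostly with a low value. They report only what shows in the picture. A call takes as long as a camera call. They do not tell look-alikes from the thing itself.
- boxes_of(camera, target): "location" ([column, row] in pixels, amid what is visible of it).
- masks_of(camera, target): "pixels" (384x512 bool, what is visible of it) and "location" ([column, row] in pixels, amid what is visible of it).
The state is a dict: "time_s": time; "qpos": joint angles; "joint_velocities": joint speeds; "effort": joint torques, N m; "tool_pos": TCP position; "tool_rot": TCP orientation; "force": force on the tool from outside, world axes, zero at the start; "wrist_torque": the same for the moment, N m; "grip_width": finger opening in m; "grasp_force": force on a finger pad.
Only numpy, scipy, OpenCV 4.12 (cv2) and the standard library are available. Lean on these libraries where they do the work, as an engineer would, in place of code of your own. Each camera call takes 0.05 s, during which the arm holds its last target. There are 200 camera calls.

## Working session

There is one attempt and no reset: what is moved stays moved. The work goes in short steps, Python scripts to look and compute and a tool call to move; the robot and the scene stay as the last step left them, time stands still between calls to the robot, and variables do not carry over. Pictures are saved under pics/ and viewed, at most 10 in all, crops included, and the job is handed in when it is done.

Besides the shell and the picture viewer there is one more tool, called after "Call:" by a JSON object that holds its "method" and its "body", one argument or row to a line. apply_moves: Moves the arm, as the interface text tells. Shifts and turns lie within -1 to 1; 1 stands for 0.2 m of shift or 1.5 rad of turn. Its arguments: {"type":"object","properties":{"moves":{"type":"array","items":{"type":"array","items":{"type":"number","minimum":-1,"maximum":1}}},"grip_force":{"type":"number"}},"required":["moves"]}

```bash
mkdir -p pics; python3 - <<'E'
from cell import env, viewer, boxes_of, masks_of
import cv2
for c in ("scene","top"):
    im=viewer.read_camera(c); cv2.imwrite(f"pics/{c}0.png",im[:,:,::-1]); print(c,viewer.get_calibration(c))
    for t in ("tin","saddle","rail"):
        print(t,[(round(d['conf'],2),[round(float(v),1) for v in d['location']]) for d in boxes_of(c,t)][:4])
o=env.get_obs(); print(o)
E
```

```text
scene {'fov_y': 50.04240412663651, 'cx': 262.73270361119893, 'cy': 190.12196918458454, 'position': array([ 0.9949007 , -0.58187543,  0.68965702]), 'orientation': array([56.43474398,  0.26585342, 35.77528674])}
tin [(0.98, [241.4, 179.2]), (0.65, [290.8, 182.1]), (0.59, [262.6, 157.8])]
saddle [(0.64, [282.4, 196.2])]
rail [(0.64, [239.5, 305.4]), (0.53, [228.8, 199.7]), (0.52, [230.5, 281.8])]
top {'fov_y': 52.31504112241603, 'cx': 253.30607609864722, 'cy': 190.74889771508063, 'position': array([0.32978961, 0.12009305, 1.06102021]), 'orientation': array([  9.20275873,  -1.04467224, -91.02848718])}
tin [(0.97, [172.8, 205.7]), (0.68, [198.1, 257.4]), (0.65, [142.3, 274.9]), (0.18, [357.6, 119.5])]
saddle [(0.61, [169.3, 215.6])]
rail [(0.89, [358.6, 131.6])]
{'time_s': 0.4, 'qpos': array([77.98741426, 18.39966218, -4.01652205, 83.11663612,  1.29347857,
       78.54000104, -3.26103028]), 'joint_velocities': array([-0.07930447, -0.08637978, -0.05999431, -0.05893165, -0.02458421,
       -0.06872541, -0.0063691 ]), 'effort': array([-2.25841322e-04, -4.90456045e+01, -4.02388601e-01, -3.12292957e+01,
       -6.36253157e-02,  3.63643945e-02,  4.99572786e-05]), 'tool_pos': array([ 0.14420466, -0.63374825,  0.22241908]), 'tool_rot': array([-1.79988765e+02,  1.42386414e-03,  1.28206510e+01]), 'force': array([-1.43718592, -0.59259971,  0.13419798]), 'wrist_torque': array([ 0.00333389, -0.01289091,  0.04080429]), 'grasp_force': 0.0, 'grip_width': 0.08737780852322935}
```

View pics/top0.png

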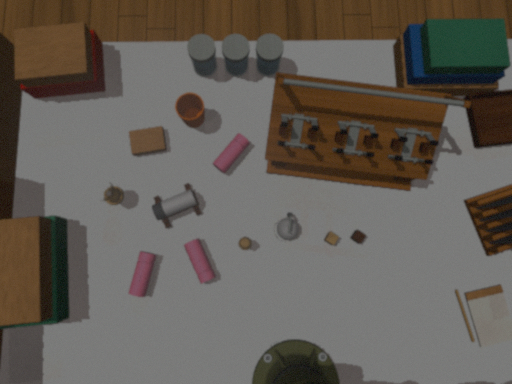

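View pics/scene0.png

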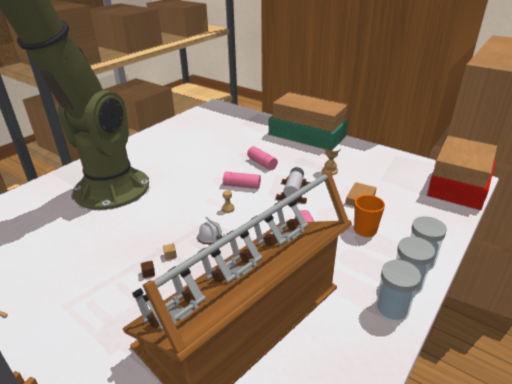

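The top view shows the silver tin at (176,206), with its dark lid to the left at (160,212). Pink look-alikes are at (231,153), (200,260) and (143,273), and the rail is at about (356,135) with clips near (298,131), (356,138) and (413,146). The scene view shows the tin at about (293,183), behind the rail bar.

```bash
cat > h.py <<'E'
import numpy as np, cv2
from scipy.spatial.transform import Rotation as R
from cell import env, viewer, boxes_of, masks_of
class Cam:
    def __init__(s,n):
        c=viewer.get_calibration(n); s.p=np.array(c['position']); s.R=R.from_euler('xyz',c['orientation'],degrees=True).as_matrix()
        s.f=192/np.tan(np.radians(c['fov_y'])/2); s.cx,s.cy=c['cx'],c['cy']
    def proj(s,P):
        q=(np.atleast_2d(P)-s.p)@s.R; return np.c_[s.cx+s.f*q[:,0]/-q[:,2], s.cy-s.f*q[:,1]/-q[:,2]]
    def ray(s,uv): return s.R@np.array([(uv[0]-s.cx)/s.f,-(uv[1]-s.cy)/s.f,-1])
    def at(s,uv,z): d=s.ray(uv); return s.p+d*(z-s.p[2])/d[2]
E
python3 - <<'E'
from h import *
C=Cam('top')
im=viewer.read_camera('top')
for m in masks_of('top','tin')[:4]:
    px=m['pixels']; ys,xs=np.nonzero(px); r=cv2.minAreaRect(np.c_[xs,ys].astype(np.float32))
    print(m['conf'],m['location'],im[px].mean(0),px.sum(),r)
    b=cv2.boxPoints(r); print([C.at(p,.034).round(4)[:2] for p in b],C.at(r[0],.036))
for t in ['dice_cup','bell','pawn','timer','cards']:
    print(t,[(round(d['conf'],2),C.at(d['location'],.03).round(3)) for d in boxes_of('top',t)[:2]])
# base sanity
print(C.proj([[0,0,0]]), Cam('scene').proj([[0,0,0]]))
cv2.imwrite('pics/topc.png',cv2.resize(im[60:210,255:475],None,fx=3.6,fy=3.6,interpolation=2)[:,:,::-1])
im=viewer.read_camera('scene')
cv2.imwrite('pics/scc.png',cv2.resize(im[170:370,120:370],None,fx=3,fy=3,interpolation=2)[:,:,::-1])
E
```

```text
0.86 [175.3, 205.8] [92.37784522 91.08801214 90.52959029] 659 ((173.7586212158203, 204.1034698486328), (16.019386291503906, 42.54328918457031), 66.80140686035156)
[array([0.4616, 0.3684]), array([0.5048, 0.266 ]), array([0.4651, 0.2491]), array([0.4224, 0.351 ])] [0.4630587  0.30845917 0.036     ]
0.83 [199.0, 261.3] [113.50810811  72.45810811  83.72567568] 740 ((199.5891571044922, 260.02081298828125), (42.98319625854492, 18.050012588500977), 66.25050354003906)
[array([0.3586, 0.2843]), array([0.3767, 0.2416]), array([0.2755, 0.1968]), array([0.2581, 0.2391])] [0.31684496 0.24005981 0.036     ]
0.63 [230.6, 149.6] [114.34482759  70.90968801  82.75697865] 609 ((231.17080688476562, 152.45791625976562), (15.338424682617188, 41.723331451416016), 39.28940963745117)
[array([0.571, 0.208]), array([0.6602, 0.136 ]), array([0.6324, 0.1041]), array([0.5439, 0.1763])] [0.60100403 0.15624    0.036     ]
0.55 [141.9, 276.9] [111.37961783  70.50573248  81.85095541] 785 ((142.30535888671875, 273.69171142578125), (17.7413387298584, 45.41532897949219), 14.470295906066895)
[array([0.2365, 0.4212]), array([0.3465, 0.3956]), array([0.3344, 0.3512]), array([0.2247, 0.3775])] [0.28509491 0.38594657 0.036     ]
dice_cup [(0.91, array([0.726, 0.269, 0.03 ]))]
bell [(0.88, array([ 0.388, -0.001,  0.03 ])), (0.19, array([0.728, 0.267, 0.03 ]))]
pawn [(0.21, array([ 0.674, -0.18 ,  0.03 ]))]
timer [(0.68, array([0.488, 0.464, 0.03 ])), (0.58, array([ 0.692, -0.196,  0.03 ]))]
cards [(0.72, array([ 0.689, -0.2  ,  0.03 ])), (0.57, array([0.634, 0.387, 0.03 ]))]
[[295.11237829 384.19612415]] [[111.37693423 188.124136  ]]
```

View pics/topc.png

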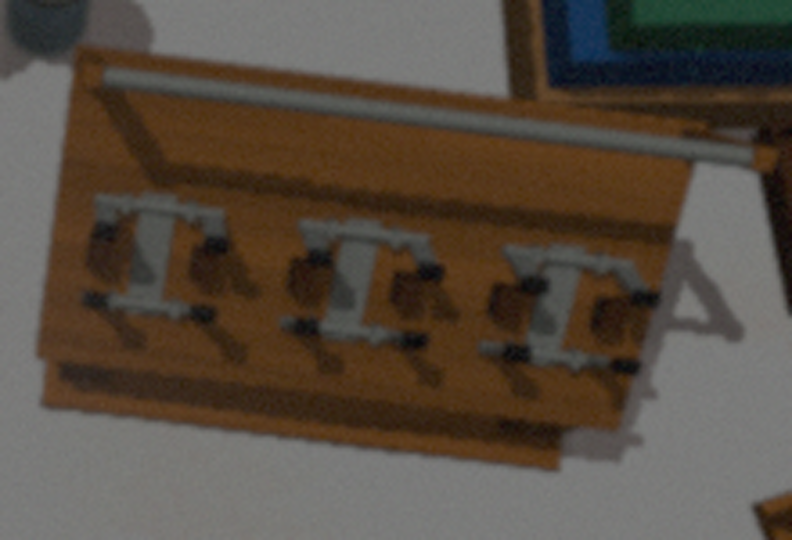

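View pics/scc.png

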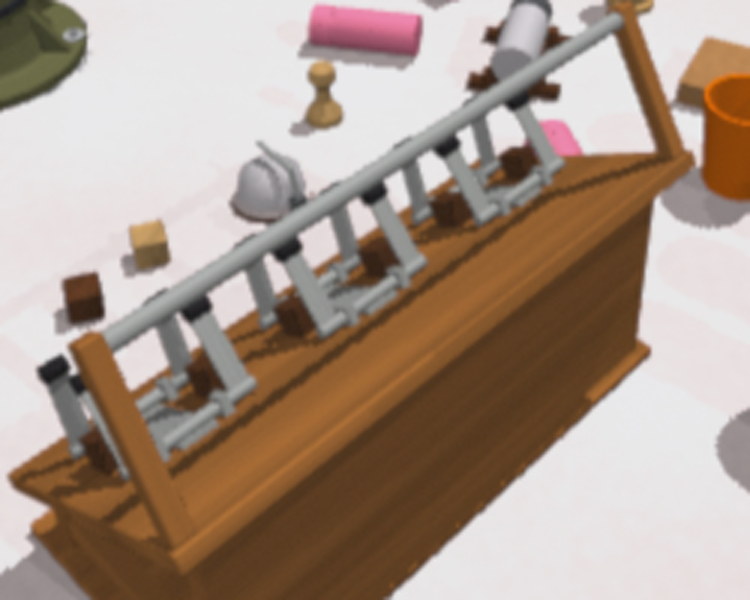

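Crops: the dark rollers of all three clips are visible in the top view, with the left clip around crop (155,270), the middle at (365,300) and the right at (580,325). The bar runs from (104,77) to (752,155). In the scene crop the bar runs from (110,335) to (620,22), and several upper rollers are visible. I'll fit the rail pose from these.

```bash
cat > fit.py <<'E'
from h import *
from scipy.optimize import least_squares
T,S=Cam('top'),Cam('scene')
tp=lambda a:np.array(a)/3.6+[255,60]
sp=lambda a:np.array(a)/3+[120,170]
ro=lambda k,sx,sy:[.023*sx,.14*(1-k)+.036*sy,.016]
top=[(0,1,1,103,230),(0,1,-1,216,244),(0,-1,1,97,299),(0,-1,-1,202,313),(1,1,1,319,257),(1,1,-1,430,271),(1,-1,1,303,325),(1,-1,-1,413,340),(2,1,1,534,285),(2,1,-1,645,298),(2,-1,1,515,353),(2,-1,-1,625,366)]
sc=[(0,1,1,517,98),(0,1,-1,447,146),(1,1,1,373,190),(1,1,-1,286,247),(2,1,1,196,304),(2,-1,-1,53,370)]
PT=np.array([ro(*a[:3]) for a in top]);UT=tp([a[3:] for a in top])
PS=np.array([ro(*a[:3]) for a in sc]);US=sp([a[3:] for a in sc])
bar=np.array([[.122,y,.058] for y in(-.15,0,.15)])
def ld(uv,a,b):
    d=(b-a)/np.linalg.norm(b-a);return (uv-a)@np.array([-d[1],d[0]])
def frame(p): return R.from_euler('z',p[3]).as_matrix()@R.from_euler('y',-30,degrees=True).as_matrix()
def res(p):
    w=lambda P:P@frame(p).T+p[:3]
    return np.r_[(T.proj(w(PT))-UT).ravel(),(S.proj(w(PS))-US).ravel(),ld(T.proj(w(bar)),*tp([(104,77),(752,155)])),ld(S.proj(w(bar)),*sp([(110,335),(620,22)]))]
def fit(): return least_squares(res,[.6,-.12,.15,-.1],loss='soft_l1')
E
python3 - <<'E'
from fit import *
s=fit();p=s.x;print(p.round(4),np.degrees(p[3]));print(res(p).round(1));print('std',np.sqrt(np.diag(np.linalg.inv(s.jac.T@s.jac))).round(5))
F=frame(p)
for k in range(3): print('place',k,(F@[0,.14*(1-k),0]+p[:3]).round(4))
# tin, both cams
for n,C in(('top',T),('scene',S)):
    viewer.read_camera(n)
    m=masks_of(n,'tin')
    for d in m[:4]:
        ys,xs=np.nonzero(d['pixels']);q=np.c_[xs,ys].astype(np.float32);c=q.mean(0);r=cv2.minAreaRect(q)
        e=np.linalg.svd(q-c,full_matrices=False)[2][0]
        a,b=C.at(c-20*e,.034),C.at(c+20*e,.034)
        print(n,c,r,C.at(c,.034).round(4),C.at(r[0],.034).round(4),'dir',np.degrees(np.arctan2(*(b-a)[[1,0]])).round(1))
E
```

```text
[ 0.5919 -0.1452  0.1609 -0.1431] -8.196646655047209
[ 0.3 -0.2 -0.5 -0.2 -0.8 -0.2  0.1 -0.3 -0.2 -0.2 -0.4 -0.2  0.4 -0.
 -0.1 -0.4 -0.4 -0.4 -0.6 -0.1 -0.  -0.4 -0.5 -0.2 -0.5  0.6 -0.6 -0.4
 -0.4  0.7 -0.2  0.2 -0.6  0.9 -0.4 -0.8  0.5  0.  -0.4  0.4 -0.7 -1.5]
std [0.00053 0.00062 0.00086 0.00455]
place 0 [ 0.6119 -0.0067  0.1609]
place 1 [ 0.5919 -0.1452  0.1609]
place 2 [ 0.5719 -0.2838  0.1609]
top [231.2324  152.35843] ((231.3495635986328, 152.24334716796875), (15.33375072479248, 42.426513671875), 41.18592834472656) [0.6018 0.1561 0.034 ] [0.6021 0.1558 0.034 ] dir 138.1
top [174.38484 203.91254] ((174.15576171875, 204.21311950683594), (16.548091888427734, 43.173912048339844), 66.37062072753906) [0.4638 0.3072 0.034 ] [0.463  0.3078 0.034 ] dir 112.7
top [199.60162 259.8076 ] ((199.51031494140625, 259.773193359375), (43.456817626953125, 17.565488815307617), 66.03750610351562) [0.3174 0.2403 0.034 ] [0.3175 0.2405 0.034 ] dir -156.6
top [141.99867 273.45007] ((142.02308654785156, 273.4153747558594), (17.453454971313477, 44.99307632446289), 15.25511646270752) [0.2856 0.3873 0.034 ] [0.2857 0.3872 0.034 ] dir 165.7
scene [293.03418 181.54214] ((293.3999938964844, 182.29998779296875), (16.127614974975586, 31.939001083374023), 18.434946060180664) [0.4613 0.3077 0.034 ] [0.4644 0.3048 0.034 ] dir -70.4
scene [261.64  158.232] ((261.6854248046875, 158.19664001464844), (31.90325927734375, 12.514799118041992), 31.429563522338867) [0.3018 0.3687 0.034 ] [0.3017 0.369  0.034 ] dir -16.4
```

```bash
cat >> h.py <<'E'
def Rt(a,t=0):
    a,t=np.radians([a,t]); y=np.array([np.cos(t)*np.cos(a),np.cos(t)*np.sin(a),np.sin(t)]); x=np.array([-np.sin(a),np.cos(a),0])
    return np.c_[x,y,np.cross(x,y)]
def cur():
    o=env.get_obs(); return np.array(o['tool_pos']),R.from_euler('xyz',o['tool_rot'],degrees=True).as_matrix()
def row(P0,R0,P1,R1):
    return np.r_[R0.T@(np.array(P1)-P0)/.2, R.from_matrix(R0.T@R1).as_rotvec()/1.5].round(4).tolist()
def chain(wps,start=None):
    p,r=start or cur()
    for P,a,t in wps:
        print(P,a,t,row(p,r,P,Rt(a,t))); p,r=np.array(P),Rt(a,t)
E
python3 - <<'E'
from h import *
w=[]
for az in (-57,-37,-17,3,20):
    r=.50; w.append(([r*np.cos(np.radians(az)),r*np.sin(np.radians(az)),.36],az,0))
w+=[([.464,.3075,.22],22.7,0),([.464,.3075,.09],22.7,0)]
chain(w)
E
```

```text
[np.float64(0.27231951750751354), np.float64(-0.419335283972712), 0.36] -57 0 [0.8624, -0.9034, -0.6871, 0.0001, 0.0, -0.2348]
[np.float64(0.3993177550236464), np.float64(-0.30090751157602413), 0.36] -37 0 [0.8551, -0.1508, 0.0, 0.0, 0.0, -0.2327]
[np.float64(0.4781523779815177), np.float64(-0.14618585236136838), 0.36] -17 0 [0.8551, -0.1508, 0.0, 0.0, 0.0, -0.2327]
[np.float64(0.4993147673772869), np.float64(0.026167978121471917), 0.36] 3 0 [0.8551, -0.1508, 0.0, 0.0, 0.0, -0.2327]
[np.float64(0.4698463103929542), np.float64(0.17101007166283436), 0.36] 20 0 [0.7309, -0.1092, 0.0, 0.0, 0.0, -0.1978]
[0.464, 0.3075, 0.22] 22.7 0 [0.6513, 0.2059, 0.7, 0.0, 0.0, -0.0314]
[0.464, 0.3075, 0.09] 22.7 0 [0.0, 0.0, 0.65, 0.0, 0.0, 0.0]
```

Call:
{"method": "apply_moves", "body": {
  "moves": [
    [0.862,-0.903,-0.687,0,0,-0.235,1],
    [0.862,-0.903,-0.687,0,0,-0.235,1],
    [0.862,-0.903,-0.687,0,0,-0.235,1],
    [0.862,-0.903,-0.687,0,0,-0.235,1],
    [0.862,-0.903,-0.687,0,0,-0.235,1],
    [0.862,-0.903,-0.687,0,0,-0.235,1],
    [0.862,-0.903,-0.687,0,0,-0.235,1]
  ]
}}

```text
time_s: 1.7
tool_pos: [0.2768, -0.4161, 0.364]
tool_rot: [179.6, -0.1, 33.5]
force: [0.7, -0.7, 0.2]
grip_width: 0.0873
grasp_force: 0.0
```

Call:
{"method": "apply_moves", "body": {
  "moves": [
    [0.855,-0.151,0,0,0,-0.233,1],
    [0.855,-0.151,0,0,0,-0.233,1],
    [0.855,-0.151,0,0,0,-0.233,1],
    [0.855,-0.151,0,0,0,-0.233,1]
  ]
}}

```text
time_s: 2.1
tool_pos: [0.4022, -0.2972, 0.3599]
tool_rot: [180.0, -0.1, 53.4]
force: [0.0, -0.2, -0.1]
grip_width: 0.0875
grasp_force: 0.0
```

Call:
{"method": "apply_moves", "body": {
  "moves": [
    [0.855,-0.151,0,0,0,-0.233,1],
    [0.855,-0.151,0,0,0,-0.233,1],
    [0.855,-0.151,0,0,0,-0.233,1],
    [0.855,-0.151,0,0,0,-0.233,1]
  ]
}}

```text
time_s: 2.5
tool_pos: [0.4794, -0.1415, 0.3599]
tool_rot: [180.0, -0.1, 73.5]
force: [0.4, -0.4, 0.2]
grip_width: 0.0868
grasp_force: 0.0
```

Call:
{"method": "apply_moves", "body": {
  "moves": [
    [0.855,-0.151,0,0,0,-0.233,1],
    [0.855,-0.151,0,0,0,-0.233,1],
    [0.855,-0.151,0,0,0,-0.233,1],
    [0.855,-0.151,0,0,0,-0.233,1]
  ]
}}

```text
time_s: 2.9
tool_pos: [0.4986, 0.0312, 0.3601]
tool_rot: [180.0, -0.1, 93.5]
force: [0.1, 0.3, 0.0]
grip_width: 0.0869
grasp_force: 0.0
```

Call:
{"method": "apply_moves", "body": {
  "moves": [
    [0.731,-0.109,0,0,0,-0.198,1],
    [0.731,-0.109,0,0,0,-0.198,1],
    [0.731,-0.109,0,0,0,-0.198,1],
    [0.731,-0.109,0,0,0,-0.198,1]
  ]
}}

```text
time_s: 3.3
tool_pos: [0.4665, 0.1787, 0.3603]
tool_rot: [179.9, -0.1, 110.8]
force: [0.6, 0.1, 0.4]
grip_width: 0.0871
grasp_force: 0.0
```

Call:
{"method": "apply_moves", "body": {
  "moves": [
    [0.651,0.206,0.7,0,0,-0.031,1],
    [0.651,0.206,0.7,0,0,-0.031,1],
    [0.651,0.206,0.7,0,0,-0.031,1],
    [0.651,0.206,0.7,0,0,-0.031,1],
    [0.651,0.206,0.7,0,0,-0.031,1],
    [0.651,0.206,0.7,0,0,-0.031,1]
  ]
}}

```text
time_s: 3.9
tool_pos: [0.4629, 0.3069, 0.2187]
tool_rot: [-179.9, -0.0, 112.8]
force: [0.3, -0.6, 0.5]
grip_width: 0.0869
grasp_force: 0.0
```

Call:
{"method": "apply_moves", "body": {
  "moves": [
    [0.005,0,0.6,0,0,0,1],
    [0.005,0,0.6,0,0,0,1],
    [0.005,0,0.6,0,0,0,1],
    [0.005,0,0.8,0,0,0,1],
    [0.005,0,0.9,0,0,0,1],
    [0.005,0,1,0,0,0,1],
    [0.005,0,1,0,0,0,1]
  ]
}}

```text
time_s: 4.6
tool_pos: [0.4634, 0.3051, 0.0185]
tool_rot: [-179.8, 0.1, 112.6]
force: [-0.6, -0.2, -0.4]
grip_width: 0.0871
grasp_force: 0.0
```

Call:
{"method": "apply_moves", "body": {
  "moves": [
    [0,0,0.01,0,0,0,0],
    [0,0,0.01,0,0,0,0],
    [0,0,0.01,0,0,0,0],
    [0,0,0.01,0,0,0,0],
    [0,0,0.01,0,0,0,0],
    [0,0,0.01,0,0,0,0],
    [0,0,0.01,0,0,0,0]
  ],
  "grip_force": 35
}}

```text
time_s: 5.3
tool_pos: [0.4627, 0.3084, 0.0181]
tool_rot: [180.0, 0.0, 112.8]
force: [-0.3, -0.9, 1.2]
grip_width: 0.0432
grasp_force: 35.0
```

```bash
cat > plan.py <<'E'
from fit import *
d=.0165
p=fit().x; F=frame(p); A=np.degrees(p[3])
def W(k,s,dx=0,dy=0): return (F@[dx,.14*(1-k)+dy,s-d]+p[:3],A,30)
E
python3 - <<'E'
from plan import *
p0,r0=cur(); print(p0,env.get_obs()['tool_rot'])
chain([([.464,.307,.2],22.7,0),([.48,.16,.33],5,15),W(0,.12),W(0,.05),W(0,.025)],(np.array([.4637,.3067,.0165]),Rt(22.8)))
E
```

```text
[0.46269282 0.30843549 0.0180528 ] [1.79990623e+02 9.71336782e-03 1.12780131e+02]
[0.464, 0.307, 0.2] 22.7 0 [0.0008, 0.002, -0.9175, 0.0, 0.0, 0.0012]
[0.48, 0.16, 0.33] 5 15 [-0.7089, -0.2098, -0.65, -0.1731, -0.027, 0.2048]
[0.56064616 0.00071329 0.25052287] -8.196646655047209 30 [-0.8285, 0.2181, 0.4698, -0.1738, -0.0589, 0.1423]
[ 0.59528862 -0.00427669  0.18990109] -8.196646655047209 30 [0.0, 0.0, 0.35, 0.0, 0.0, 0.0]
[ 0.60766093 -0.00605883  0.16825045] -8.196646655047209 30 [-0.0, 0.0, 0.125, 0.0, 0.0, 0.0]
```

Call:
{"method": "apply_moves", "body": {
  "moves": [
    [0,0,-0.2,0,0,0,0],
    [0,0,-0.4,0,0,0,0],
    [0,0,-0.6,0,0,0,0],
    [0,0,-0.8,0,0,0,0],
    [0,0,-0.918,0,0,0,0],
    [0,0,-0.918,0,0,0,0]
  ]
}}

```text
time_s: 5.9
tool_pos: [0.4641, 0.3099, 0.2048]
tool_rot: [179.7, -0.0, 112.8]
force: [0.5, 0.4, -2.4]
grip_width: 0.0431
grasp_force: 35.0
```

Call:
{"method": "apply_moves", "body": {
  "moves": [
    [-0.1,-0.03,-0.65,-0.03,-0.004,0.03,0],
    [-0.3,-0.1,-0.65,-0.09,-0.013,0.1,0],
    [-0.709,-0.21,-0.65,-0.173,-0.027,0.205,0],
    [-0.709,-0.21,-0.65,-0.173,-0.027,0.205,0],
    [-0.709,-0.21,-0.65,-0.173,-0.027,0.205,0],
    [-0.709,-0.21,-0.65,-0.173,-0.027,0.205,0],
    [-0.709,-0.21,-0.65,-0.173,-0.027,0.205,0],
    [-0.709,-0.21,-0.65,-0.173,-0.027,0.205,0]
  ]
}}

```text
time_s: 6.7
tool_pos: [0.478, 0.1626, 0.3299]
tool_rot: [165.2, -0.0, 95.2]
force: [-1.2, 0.2, -1.0]
grip_width: 0.0432
grasp_force: 35.0
```

```bash
python3 - <<'E'
from plan import *
chain([W(0,.12)])
o=env.get_obs();print(o['tool_pos'],o['tool_rot'],o['qpos'].round(1),o['force'])
E
```

```text
[0.56064616 0.00071329 0.25052287] -8.196646655047209 30 [-0.8437, 0.226, 0.4698, -0.1758, -0.0598, 0.1441]
[0.4779706  0.16261013 0.32989311] [ 1.65177851e+02 -3.18403493e-02  9.51756991e+01] [ 31.2 -16.1 -45.1 103.2  -9.4  73.7  -7.6] [-1.23627519  0.17120317 -1.00575516]
```

Call:
{"method": "apply_moves", "body": {
  "moves": [
    [-0.836,0.222,0.1,-0.174,-0.059,0.143,0],
    [-0.836,0.222,0.1,-0.174,-0.059,0.143,0],
    [-0.836,0.222,0.2,-0.174,-0.059,0.143,0],
    [-0.836,0.222,0.47,-0.174,-0.059,0.143,0],
    [-0.836,0.222,0.47,-0.174,-0.059,0.143,0],
    [-0.836,0.222,0.47,-0.174,-0.059,0.143,0],
    [-0.836,0.222,0.47,-0.174,-0.059,0.143,0]
  ]
}}

```text
time_s: 7.4
tool_pos: [0.5583, -0.0013, 0.2461]
tool_rot: [150.5, 0.1, 81.7]
force: [-1.1, -0.3, -2.1]
grip_width: 0.043
grasp_force: 35.0
```

```bash
python3 - <<'E'
from plan import *
for n in('top','scene'):
    im=viewer.read_camera(n); cv2.imwrite(f'pics/{n}1.png',im[:,:,::-1])
    C=Cam(n); P,_,_=W(0,.12); Cc=P+F@[0,0,d]
    print(n,'exp',C.proj(Cc),[(m['conf'],m['location'],cv2.minAreaRect(np.argwhere(m['pixels'])[:,::-1].astype(np.float32))) for m in masks_of(n,'tin')[:4]])
    ends=[Cc+F@[0,y,0] for y in(-.055,.055)];print(C.proj(ends))
for i in range(4):
    o=env.get_obs();print(o['tool_pos'],o['tool_rot'],o['force']); viewer.read_camera('top')
print(o['qpos'].round(1)); chain([W(0,.12),W(0,.05)])
a,b=im,None
E
python3 -c "
import cv2,numpy as np
a=cv2.imread('pics/top1.png')[60:210,255:475];b=cv2.imread('pics/scene1.png')[130:330,170:400]
a=cv2.resize(a,(528,360));b=cv2.resize(b,(0,0),fx=1.2,fy=1.2)
o=np.zeros((600,528,3),np.uint8);o[:360]=a;o[360:600,:276]=b;cv2.imwrite('pics/both1.png',o)"
```

```text
top exp [[300.59313926 146.03220024]] [(0.79, [200.7, 261.1], ((199.84022521972656, 260.5155029296875), (44.26909637451172, 18.37776756286621), 66.03751373291016)), (0.63, [143.0, 275.6], ((142.2981719970703, 273.3394775390625), (16.66617774963379, 45.688316345214844), 16.699243545532227)), (0.6, [286.8, 145.9], ((302.5478515625, 145.37437438964844), (55.24787139892578, 21.236101150512695), 2.436648368835449))]
[[326.493846   149.31662823]
 [274.69969252 142.74869289]]
scene exp [[255.09189724 165.40128016]] [(0.65, [247.7, 186.0], ((241.00192260742188, 180.6878204345703), (37.6370849609375, 12.844156265258789), 8.880659103393555)), (0.64, [248.6, 170.7], ((254.6000213623047, 166.2000274658203), (22.360679626464844, 55.45448303222656), 63.43495178222656)), (0.58, [252.0, 150.2], ((250.47059631347656, 151.8823699951172), (7.761139392852783, 4.850712299346924), 75.96376037597656))]
[[235.44283842 175.55872624]
 [273.26906105 156.00472009]]
[0.56084796 0.00271665 0.25261811] [ 1.49969961e+02 -7.96125064e-03  8.19511081e+01] [-0.35007428  0.36710171 -1.84624623]
[0.56095035 0.00257841 0.25302845] [ 1.49930785e+02 -1.23487642e-02  8.19422729e+01] [ 0.91218873 -0.50182225 -1.02322964]
[0.56092361 0.00226926 0.25316622] [ 1.49916521e+02 -1.31379893e-02  8.19208472e+01] [ 0.03289756 -0.58124202 -1.02591657]
[0.5608427  0.00196874 0.25314494] [ 1.49916424e+02 -1.19594667e-02  8.18973971e+01] [ 0.53931915 -0.68821048 -2.0773669 ]
[ -5.8 -14.6  -2.  119.3  10.3  46.7 -21.2]
[0.56064616 0.00071329 0.25052287] -8.196646655047209 30 [-0.0048, -0.0064, 0.011, 0.0009, -0.0005, 0.0006]
[ 0.59528862 -0.00427669  0.18990109] -8.196646655047209 30 [0.0, 0.0, 0.35, 0.0, 0.0, 0.0]
```

View pics/both1.png

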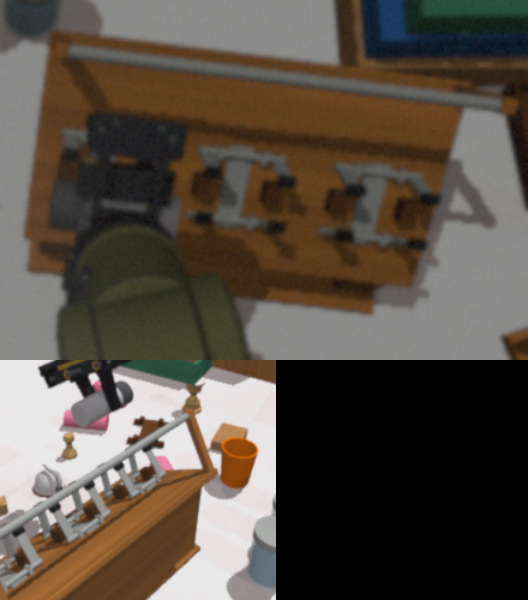

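The tin is held across its middle, tilted with the slope, above the left clip. Its centre is at about (302,145) in the top view against an expected (301,146), which matches. Next I'll lower it and probe.

Call:
{"method": "apply_moves", "body": {
  "moves": [
    [-0.004,-0.003,0.2,0,0,0,0],
    [-0.004,-0.003,0.36,0,0,0,0],
    [-0.004,-0.003,0.36,0,0,0,0],
    [-0.004,-0.003,0.36,0,0,0,0],
    [-0.004,-0.003,0.36,0,0,0,0]
  ]
}}

```text
time_s: 8.3
tool_pos: [0.5962, -0.0047, 0.1917]
tool_rot: [149.8, -0.0, 81.8]
force: [-0.2, 0.6, -0.8]
grip_width: 0.0431
grasp_force: 35.0
```

Call:
{"method": "apply_moves", "body": {
  "moves": [
    [0,0,0.04,0,0,0,0],
    [0,0,0.08,0,0,0,0],
    [0,0,0.1,0,0,0,0],
    [0,0,0.11,0,0,0,0],
    [0,0,0.11,0,0,0,0]
  ]
}}

```text
time_s: 8.8
tool_pos: [0.6066, -0.0064, 0.1712]
tool_rot: [150.0, 0.0, 81.8]
force: [-5.4, -0.0, 3.8]
grip_width: 0.0431
grasp_force: 35.0
```

```bash
cat > st.py <<'E'
from plan import *
fs=[];ps=[]
for i in range(5): viewer.read_camera('top');o=env.get_obs();fs.append(F.T@o['force']);ps.append(F.T@(o['tool_pos']-p[:3])+[0,0,d])
print('force slope',np.mean(fs,0).round(2),'tin in place_1 frame mm',(np.mean(ps,0)*1e3).round(1),o['tool_rot'].round(2),o['qpos'].round(0),o['time_s'])
E
python3 st.py
```

```text
force slope [-2.54 -0.22  6.  ] tin in place_1 frame mm [  0.6 139.6  28.1] [149.95   0.    81.84] [ -5.  -5.  -1. 121.  12.  35. -23.] 9.05
```

Call:
{"method": "apply_moves", "body": {
  "moves": [
    [0,0,0.01,0,0,0,0],
    [0,0,0.02,0,0,0,0],
    [0,0,0.02,0,0,0,0],
    [0,0,0.02,0,0,0,0]
  ]
}}

```text
time_s: 9.45
tool_pos: [0.6086, -0.0066, 0.1676]
tool_rot: [149.9, -0.0, 81.8]
force: [-4.1, 1.0, 4.2]
grip_width: 0.0434
grasp_force: 35.0
```

```bash
python3 st.py
```

```text
force slope [-2.36  0.42  6.23] tin in place_1 frame mm [  0.5 139.5  23.9] [ 1.4995e+02 -1.0000e-02  8.1830e+01] [ -5.  -4.  -1. 121.  12.  35. -23.] 9.7
```

This clip resists with about 7.5 N over the free-air reading, so it's the sprung one. I'll press the tin home.

Call:
{"method": "apply_moves", "body": {
  "moves": [
    [0,0,0.02,0,0,0,0],
    [0,0,0.04,0,0,0,0],
    [0,0,0.06,0,0,0,0],
    [0,0,0.07,0,0,0,0],
    [0,0,0.07,0,0,0,0]
  ]
}}

```text
time_s: 10.2
tool_pos: [0.6152, -0.0077, 0.1534]
tool_rot: [150.1, -0.0, 81.8]
force: [6.6, 0.2, -9.5]
grip_width: 0.0433
grasp_force: 35.0
```

```bash
python3 st.py
```

```text
force slope [  0.78   1.97 -10.44] tin in place_1 frame mm [ -0.7 139.5   8.4] [ 1.5005e+02 -2.0000e-02  8.1830e+01] [ -5.  -2.  -1. 121.  13.  33. -23.] 10.45
```

Snapped through, and the rollers now pull inward. I'll continue down to the pads.

Call:
{"method": "apply_moves", "body": {
  "moves": [
    [0,0,0.01,0,0,0,0],
    [0,0,0.02,0,0,0,0],
    [0,0,0.03,0,0,0,0],
    [0,0,0.035,0,0,0,0],
    [0,0,0.04,0,0,0,0],
    [0,0,0.04,0,0,0,0]
  ]
}}

```text
time_s: 11.05
tool_pos: [0.6194, -0.0083, 0.1478]
tool_rot: [150.0, -0.0, 81.8]
force: [3.3, 2.2, -6.8]
grip_width: 0.0431
grasp_force: 35.0
```

```bash
python3 st.py
```

```text
force slope [ 0.73  2.46 -7.96] tin in place_1 frame mm [1.000e-01 1.394e+02 1.400e+00] [ 1.4999e+02 -2.0000e-02  8.1820e+01] [ -5.  -1.  -1. 121.  13.  32. -23.] 11.3
```

Call:
{"method": "apply_moves", "body": {
  "moves": [
    [0,0,0.005,0,0,0,0],
    [0,0,0.01,0,0,0,0],
    [0,0,0.01,0,0,0,0],
    [0,0,0.01,0,0,0,0]
  ]
}}

```text
time_s: 11.7
tool_pos: [0.6196, -0.0084, 0.1475]
tool_rot: [150.0, -0.0, 81.8]
force: [-9.6, 2.9, 7.0]
grip_width: 0.0435
grasp_force: 35.0
```

```bash
python3 st.py
```

```text
force slope [-4.66  1.09 11.81] tin in place_1 frame mm [1.000e-01 1.394e+02 9.000e-01] [150.02  -0.    81.79] [ -5.  -1.  -1. 121.  13.  32. -23.] 11.95
```

Seated on the pads: the push now meets about 12 N of resistance at roughly home height. I'll let go and back out along the slope normal.

Call:
{"method": "apply_moves", "body": {
  "moves": [
    [0,0,0,0,0,0,0.8],
    [0,0,0,0,0,0,0.8],
    [0,0,0,0,0,0,0.8],
    [0,0,0,0,0,0,0.8],
    [0,0,0,0,0,0,0.8]
  ]
}}

```text
time_s: 12.45
tool_pos: [0.6203, -0.0089, 0.1463]
tool_rot: [150.0, -0.0, 81.8]
force: [-0.5, -0.1, 0.0]
grip_width: 0.0678
grasp_force: 0.0
```

Call:
{"method": "apply_moves", "body": {
  "moves": [
    [0,0,-0.1,0,0,0,0.8],
    [0,0,-0.2,0,0,0,0.8],
    [0,0,-0.3,0,0,0,0.8],
    [0,0,-0.45,0,0,0,0.8],
    [0,0,-0.6,0,0,0,0.8],
    [0,0,-0.7,0,0,0,0.8],
    [0,0,-0.7,0,0,0,0.8],
    [0,0,-0.7,0,0,0,0.8]
  ]
}}

```text
time_s: 13.25
tool_pos: [0.551, 0.0012, 0.2674]
tool_rot: [150.0, -0.0, 81.8]
force: [-0.2, 0.5, -1.1]
grip_width: 0.0698
grasp_force: 0.0
```

```bash
python3 st.py; python3 - <<'E'
from plan import *
im=viewer.read_camera('scene')
C=Cam('scene'); H=W(0,0)[0]+F@[0,0,d]
print('home ends',C.proj([H+F@[0,y,0] for y in(-.055,0,.055)]))
cv2.imwrite('pics/scene2.png',cv2.resize(im[120:320,200:400],None,fx=3,fy=3,interpolation=2)[:,:,::-1])
E
```

```text
force slope [-0.1   0.06  0.12] tin in place_1 frame mm [ -1.  138.9 138.3] [1.5013e+02 2.0000e-02 8.1780e+01] [ -6. -16.  -2. 119.  10.  49. -21.] 13.5
home ends [[257.69630185 229.8866648 ]
 [275.98948736 217.93530155]
 [292.94678421 206.85670541]]
```

View pics/scene2.png

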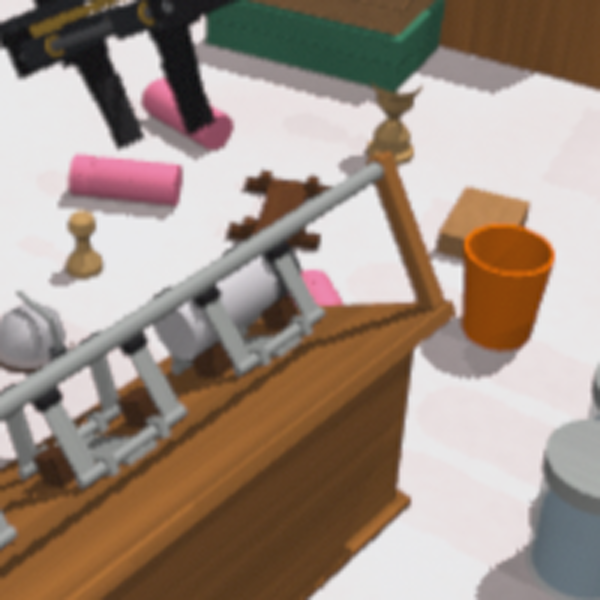

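The scene crop shows the tin in the left clip, running from about (170,345) to (285,275) under the rollers, with the gripper clear. I'll move the arm aside and check the centring along the rail from above.

Call:
{"method": "apply_moves", "body": {
  "moves": [
    [0.3,0,-0.05,0,0,0,0.8],
    [0.6,-0.1,-0.05,0,0,0,0.8],
    [0.9,-0.2,-0.05,0,0,0,0.8],
    [0.9,-0.2,-0.05,0,0,0,0.8],
    [0.9,-0.2,-0.05,0,0,0,0.8],
    [0.9,-0.2,-0.05,0,0,0,0.8]
  ]
}}

```text
time_s: 14.15
tool_pos: [0.5371, 0.1858, 0.2553]
tool_rot: [150.1, 0.1, 81.9]
force: [0.9, -1.2, 0.8]
grip_width: 0.0699
grasp_force: 0.0
```

```bash
python3 - <<'E'
from plan import *
im=viewer.read_camera('top')
C=Cam('top'); H=W(0,0)[0]+F@[0,0,d]
print('home ends',(C.proj([H+F@[0,y,0] for y in(-.055,0,.055)])-[255,75])*6)
print([(m['conf'],m['location'],cv2.minAreaRect(np.argwhere(m['pixels'])[:,::-1].astype(np.float32))) for m in masks_of('top','tin')[:4]])
cv2.imwrite('pics/top2.png',cv2.resize(im[75:175,255:380],None,fx=6,fy=6,interpolation=2)[:,:,::-1])
E
```

```text
home ends [[390.32113637 370.13672291]
 [253.55308803 352.80212332]
 [116.8187804  335.47180018]]
[(0.94, [298.4, 136.1], ((298.1419372558594, 133.68560791015625), (48.43800354003906, 18.370756149291992), 7.594643592834473)), (0.75, [232.1, 147.2], ((233.16000366210938, 151.1199951171875), (15.600003242492676, 38.80000686645508), 36.869895935058594)), (0.49, [134.4, 292.4], ((134.8461456298828, 289.76922607421875), (20.523906707763672, 12.203404426574707), 56.3099365234375))]
```

View pics/top2.png

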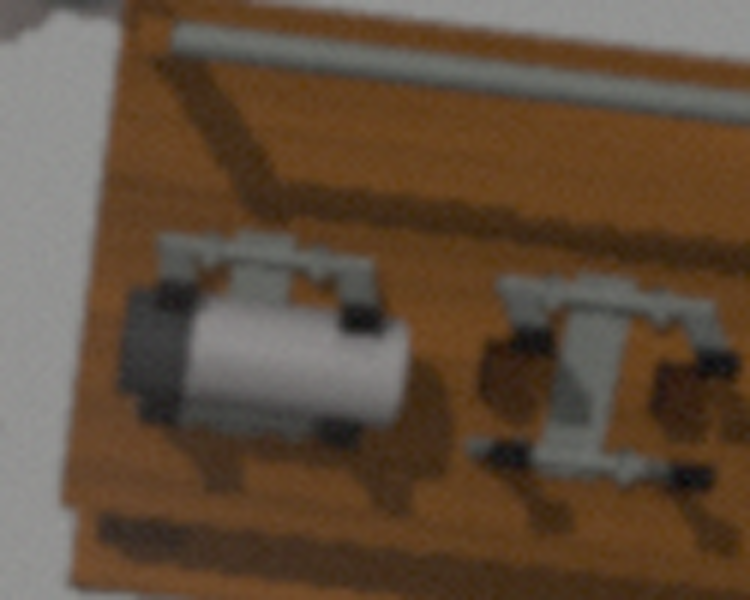

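The top crop shows the tin held under both roller pairs. It spans columns 124 to 408, so its centre is about 266 against a home of about 254, roughly 5 mm off along the rail and within the 12 mm allowed. It is parallel to the rail.

```bash
python3 -c "
from cell import env
print(env.sign_off())"
```

```text
the job is handed in; nothing more can be done
None
```

The tin is in the left (+y) clip, the first one I tried and the only one I probed: it resisted with about 7.5 N, snapped the tin in onto its pads about 5 mm off centre along the rail, and I let go and handed the job in at about 14 s (no verdict came back).

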